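# Unlock the hard case on the shop counter

## Robot

A 6-joint arm with a two-finger parallel gripper is mounted at the origin on the work surface. World frame = base frame: x ahead of the robot, y to its left, z up, the work surface at z = 0. Lengths are in mm, angles in rad, forces in N, time in s.
With the tool pointing down it reaches from about 275 to 850 mm from the base axis. Payload 5.2 kg.
Tool frame: the origin (TCP) lies where the fingers leave the gripper's body, on its centre line; the fingertips stand 73 mm ahead of it and the grasp point (between the pads) lies 54 mm ahead of it; x points along the fingers, y is the direction in which the jaws open and shut, and the axes are right-handed (so a half turn about x gives the same grasp; the last joint's range is limited). The gripper opens to 85 mm and grips with 20 to 120 N. Pads are 22 mm wide; open, the fingers measure 114 mm over their backs; the gripper's body (76 mm by 85 mm) begins 54 mm behind the grasp point. The pads swing forward as they close: fully open they stand 13 mm farther back than shut.
Start: joints at [1.131, 0.259, 1.535, -0, 1.348, -0.203], TCP at [129.004, 534.662, 303.91] pointing down, gripper open.
Joint ranges: [-3.14, 3.14], [-0.91, 2.08], [0.19, 2.58], [-1.22, 4.36], [0.22, 2.71], [-3.12, 3.12]. Speed limits (rad/s): [2.57, 2.57, 3.14, 3.14, 3.14, 3.14].

## Interface

Orientations are given as a unit quaternion [w, x, y, z].
In Python, from workcell import ctrl gives the robot as it stands. The module is installed in compiled form; this text tells all that it offers.
- The arm moves only by the shell command python3 -m jog 'ROWS' [FORCE]. ROWS is JSON, a list of rows, each an object with "xyz": the shift along the world's x, y, z in m, a list of three; "yaw": the turn about the world's z in rad; "gripper": the finger opening in m, from 0 to 0.0854. In form: [{"xyz": [x, y, z], "yaw": yaw, "gripper": gripper}, ...]. A call has 1 to 8 rows; each row is the pose to reach, as a shift and turn from the pose measured when the call began; what a row does not reach only later rows make up. A row lasts 1/12 s, in which the tool goes at most 41.7 mm and 7.16 degrees, less where a joint would pass 70% of its speed; a pose out of reach is approached as far as the arm can. A call with a gripper value outside its range is refused whole. The fingers move at their own pace and stop on an object; FORCE is the grip in N (left out, the last holds). Time passes only in rows, so rows that repeat a pose let the fingers close. It gives the time, the measured TCP pose, the force and the opening at its end, in the units of the state.
- ctrl.state(): the state, without advancing time (a new reading comes with each control period).
- ctrl.snapshot(name): name is "scene" or "top" or "wrist"; returns (picture, depth): 400x640x3 uint8, red, green, blue; 400x640 float32, mm along the optical axis (not along the pixel's ray), 0 where there is no reading.
- ctrl.get_calibration(name): a dict with "K" (3x3 intrinsics, pixels), "k1" (the pictures are not rectified: a ray, as slopes to the right and down, at radius r is drawn at 1 + k1 r^2 times it, then the intrinsics apply), "eye" and "orientation" of the camera in the world. Camera axes: x right, y down, z forward; pixel columns grow to the right and rows downward; lengths in mm; the calibration is good to about 2 mm. A picture is of the moment at which its call begins: read the wrist's pose just before it. get_calibration takes no time and is no camera call; for the wrist camera it gives the pose at the moment of the call.
- ctrl.job_done(): hands the job in, once; it reports no verdict.
The state is a dict: "time_s": time; "qpos": joint angles; "qvel": joint speeds; "effort": joint torques, N m; "eef_pos": TCP position; "tcp_rot": TCP orientation; "force": force on the tool from outside, world axes, zero at the start; "wrist_torque": the same for the moment, N m; "grip_width": finger opening in mm.
Only numpy, scipy, OpenCV 4.12 (cv2) and the standard library are available. Lean on these libraries where they do the work, as an engineer would, in place of code of your own. Each camera call takes 0.05 s, during which the arm holds its last target.

## Task

Take the brass key with the red bow out of the key block and unlock the black hard case with it: put it in the lock in the lid, turn it gently back and forth under light pressure to feel for the hidden position where it drops in, push it fully home and turn it about 40 degrees clockwise (seen from above). Never force the lock or press hard on it; leave the key in the lock, let go, and leave the grey key and the other things on the counter where they are.

Things in the scene. Friction and masses are not known exactly. Their poses are not given: they have to be found in the camera images.
- key: The right key: red bow, brass shank, 60 g, 78 mm tall, upright in one hole of the key block. Origin at the centre of its lower tip, z up the shank. Flat blade 22 mm wide (key x), 3.5 mm thick (key y), z 0 to 8 mm; shank 18 mm diameter to z 36; collar 32 mm diameter, z 36 to 40; neck 9 mm diameter to z 44; then the bow. The same after a half turn about z.
- key_grey: A key of the same shape with a grey bow and steel shank, for another case, in the other hole, 90 mm away. A bystander.
- key_block: Fixed dark wooden block, 60 mm (x) by 160 mm (y) by 40 mm high, origin under its centre. Two vertical through holes of 24.5 mm diameter at y = +45 and -45 mm hold the keys; a key's collar rests on the top, its tip 4 mm above the counter.
- case: Fixed black hard case, aluminium edges, 260 (x) by 340 (y) by 120 mm high, origin under its centre. A 50 mm square steel lock plate lies in the lid, 70 mm from the centre towards -x, face at 123 mm.
- lock_mouth (a point): Centre of the round keyhole on the lock plate's face, axes as the case's (z up). Bore 24 mm diameter, rim chamfered 4 mm wide; a soft black dust seal without resistance hides the inside. Fully home the key's tip is 34 mm below the face, its collar 2 mm above it (the sprung core lets it be pressed 2 mm further). Contact forces adding up to over 25 N (a twist of 0.2 N m or more) count as forcing the lock.
- key_bow (a point): Middle of the key's bow, 61 mm above the tip. The bow is a flat red plate 34 mm wide (key x), 10 mm thick (key y), 34 mm tall, in one plane with the blade.
- lock_core (a point): On the bore's axis 26 mm below the face (axes as the case's): top of the sprung core. A slot 5.8 mm wide, 8 mm deep crosses it, direction hidden: up to 0.8 rad either way from the case's x. Well centred, within 0.1 rad of it the blade drops in; else it stands on the core, which yields 4 mm (2 N at first, 6 N at the end, then rigid). In line, the core springs up around the blade and the push vanishes.
- core (a joint): Turn of the lock's core in rad from locked: 0 locked (at a stop, it cannot go anticlockwise), grows clockwise seen from above; unlocked from 0.5 on, hard stop at 1.0. The blade has up to 0.2 rad of play in the slot before the core turns. Turning takes about 0.09 N m, and it stays where it is left. The value does not tell the slot's direction.
- ink_green: Closed green ink bottle, 33 mm diameter, 105 mm tall with its white nozzle, standing on the counter; origin under its centre. A bystander.
- ink_red: Closed orange-red ink bottle, 33 mm diameter, 105 mm tall with its white nozzle, standing on the counter; origin under its centre. A bystander.
- ink_yellow: Closed yellow ink bottle, 33 mm diameter, 105 mm tall with its white nozzle, standing on the counter; origin under its centre. A bystander.
- ink_blue: Closed blue ink bottle, 33 mm diameter, 105 mm tall with its white nozzle, standing on the counter; origin under its centre. A bystander.
- soap: White bottle with green cap, 56 mm diameter, 130 mm tall; origin under its centre. A bystander.
- grip_tube: Steel machine grip standing on end, 29 mm diameter, 52 mm tall; origin under its centre. A bystander.

How it is judged (in metres and radians):
On the way, in this order (a step that is already met when the one before it is completed fails the run):
1. the brass key stands in the lock's bore, its tip at least 15 mm below the face, the lock still locked (z of key in the frame of lock_mouth below -0.015 m and horizontal distance between key and lock_mouth below 0.004 m and not (value of joint core above 0.1 rad)), for 0.1 s.
2. the key has dropped into the core and turns it (tip at least 31 mm below the face, core past 0.3 rad) (z of key in the frame of lock_mouth below -0.031 m and horizontal distance between key and lock_mouth below 0.004 m and value of joint core above 0.3 rad), for 0.1 s.
At the end, for the whole second after the job is handed in: The brass key is upright (within 0.12 rad) in the lock and home, its tip at least 32 mm below the face and within 4 mm of the bore's axis; the core is turned past 0.5 rad; the key is released and at rest (z of key in the frame of lock_mouth below -0.032 m and horizontal distance between key and lock_mouth below 0.004 m and value of joint core above 0.5 rad and angle between key's own z axis and vertical below 0.12 rad and linear speed of key below 0.02 m/s and contact force between the fingers and key below 0.1 N); the robot touches nothing.
It fails at once if the lock or case forced: the key pushing on them with more than 25 N in all contacts together (contact force between key and case above 25 N).
It fails at once if the robot pressing on the case with more than 25 N (contact force between any of the fingers, the arm and case above 25 N).
It fails at once if the grey key moved more than 20 mm (distance of key_grey from where it was at the start of the episode above 0.02 m).
It fails at once if another thing on the counter moved more than 30 mm or tipped over (distance of any of ink_green, ink_red, ink_yellow, ink_blue, soap, grip_tube from where it was at the start of the episode above 0.03 m or angle between any of ink_green, ink_red, ink_yellow, ink_blue, soap, grip_tube's own z axis and vertical above 0.5 rad).
It also fails if it takes over 72 s, if anything falls off the work surface, if the arm or the gripper's body presses on something with over 40 N, if the wrist force passes 120 N, or if a joint passes its speed limit or range.

## Working session

There is one attempt and no reset: what is moved stays moved. The work goes in short steps, Python scripts to look and compute and a shell command to move; the robot and the scene stay as the last step left them, time stands still between calls to the robot, and variables do not carry over. Pictures are saved under pics/ and viewed, and the job is handed in when it is done.

```bash
mkdir -p pics; ls
python3 - <<'E'
from workcell import ctrl
import cv2
s=ctrl.state();print(s)
for n in ("scene","top","wrist"):
    c=ctrl.get_calibration(n);print(n,c)
    p,d=ctrl.snapshot(n)
    cv2.imwrite(f"pics/{n}0.png",p[:,:,::-1])
    import numpy as np
    np.savez(f"pics/{n}0.npz",p=p,d=d)
E
```

```text
pics
{'time_s': 0.0, 'qpos': array([ 1.13119285e+00,  2.59329633e-01,  1.53611065e+00, -6.03663289e-07,
        1.34798790e+00, -2.02788504e-01]), 'qvel': array([-0.00081401, -0.00037529, -0.00110076, -0.00079493,  0.00013606,
       -0.00067432]), 'effort': array([ 4.14487772e-05, -4.46023786e+01, -2.90569836e+01, -1.77233733e-04,
        1.17483837e-02,  8.34834879e-06]), 'eef_pos': array([128.82896767, 534.28132497, 303.07070127]), 'tcp_rot': array([ 0.70195066,  0.08291531,  0.70236002, -0.08414698]), 'force': array([-0.70740445, -0.4281211 , -0.26062341]), 'wrist_torque': array([-0.04169951,  0.00232162,  0.01888447]), 'grip_width': 85.45782057978046}
scene {'K': array([[496.75173482,   0.        , 317.38135899],
       [  0.        , 496.75173482, 199.87224571],
       [  0.        ,   0.        ,   1.        ]]), 'k1': -0.13836983782714413, 'eye': array([1062.82206063, -986.90747331,  956.99127348]), 'orientation': array([-0.43650342,  0.8693994 ,  0.20642637, -0.10486946])}
top {'K': array([[391.90619474,   0.        , 320.31179697],
       [  0.        , 391.90619474, 201.99344292],
       [  0.        ,   0.        ,   1.        ]]), 'k1': -0.04613609567144282, 'eye': array([ 389.18351628,    8.27726133, 1266.70644151]), 'orientation': array([ 0.0477525 , -0.69987938,  0.71148724, -0.04092023])}
wrist {'K': array([[331.10269628,   0.        , 319.6161693 ],
       [  0.        , 331.10269628, 197.95398381],
       [  0.        ,   0.        ,   1.        ]]), 'k1': -0.01301575468676186, 'eye': array([ 51.49458175, 553.94733061, 373.61567049]), 'orientation': array([0.12417017, 0.77599735, 0.61077683, 0.09675509])}
```

View pics/scene0.png

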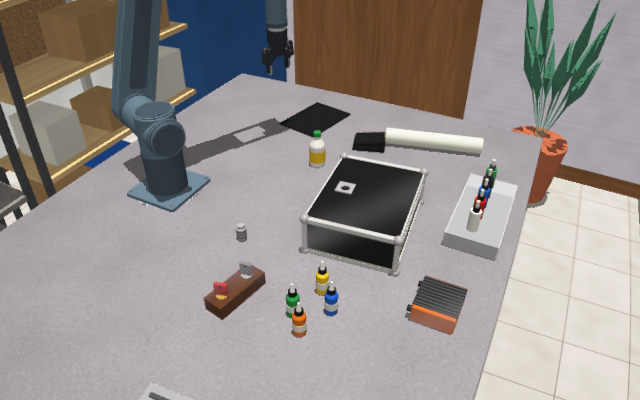

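View pics/top0.png

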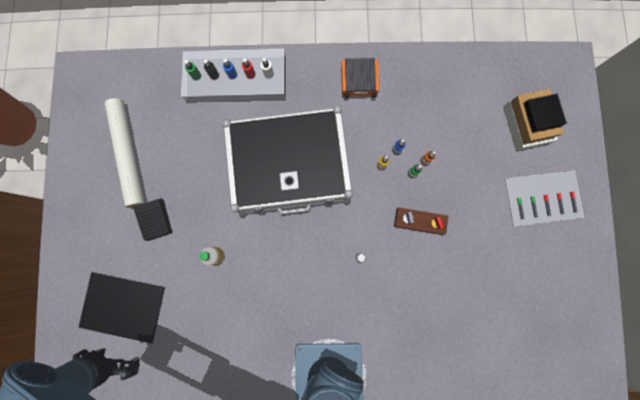

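View pics/wrist0.png

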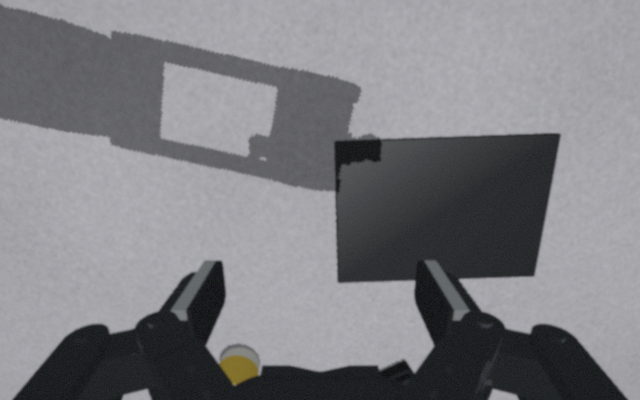

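The top picture shows the lock plate at about (289,180). The key block is at about (421,220), with the red bow near (438,223) and the grey bow near (407,217). The ink bottles are at (380–430,145–172), the grip tube at (361,258) and the soap at (211,256). Next I'll measure these.

```bash
cat > h.py <<'E'
import numpy as np,cv2
from scipy.spatial.transform import Rotation as R
def rot(q): return R.from_quat([q[1],q[2],q[3],q[0]]).as_matrix()
def ray(c,uv):
    uv=np.atleast_2d(np.array(uv,float)); K=c["K"]
    d=(uv-[K[0,2],K[1,2]])/[K[0,0],K[1,1]]
    s=d.copy()
    for _ in range(20): s=d/(1+c["k1"]*(s**2).sum(1,keepdims=True))
    return np.c_[s,np.ones(len(s))]
def onplane(c,uv,z):
    r=ray(c,uv)@rot(c["orientation"]).T; e=np.array(c["eye"])
    return e+r*((z-e[2])/r[:,2])[:,None]
def depthpt(c,uv,d):
    uv=np.atleast_2d(np.array(uv)).astype(int)
    r=ray(c,uv); return np.array(c["eye"])+(r*d[uv[:,1],uv[:,0]][:,None])@rot(c["orientation"]).T
def tri(c1,u1,c2,u2):
    A=np.zeros((3,3));b=np.zeros(3)
    for c,u in((c1,u1),(c2,u2)):
        r=(ray(c,u)@rot(c["orientation"]).T)[0];r/=np.linalg.norm(r);P=np.eye(3)-np.outer(r,r)
        A+=P;b+=P@c["eye"]
    return np.linalg.solve(A,b)
def comps(m,minA=8):
    n,l,s,ce=cv2.connectedComponentsWithStats(m.astype(np.uint8))
    return [(s[i].tolist(),ce[i].round(1).tolist()) for i in range(1,n) if s[i][4]>=minA]
E
python3 - <<'E'
from h import *
from workcell import ctrl
c=ctrl.get_calibration("top");f=np.load("pics/top0.npz");p,d=f["p"],f["d"]
cv2.imwrite("pics/topcrop.png",cv2.resize(p[100:280,200:470],None,fx=2.9,fy=2.9,interpolation=cv2.INTER_CUBIC)[:,:,::-1])
h=cv2.cvtColor(p,cv2.COLOR_RGB2HSV).astype(int)
blk=(p.sum(2)<150)
print("plate",[x for x in comps((h[...,1]<40)&(p.min(2)>120)) if 270<x[1][0]<310 and 165<x[1][1]<195])
print("red",comps(((h[...,0]<5)|(h[...,0]>172))&(h[...,1]>150)&(p[...,0]>120)))
br=((h[...,0]<15)&(h[...,1]>100)&(p[...,0]<130)&(p[...,0]>40)); 
print("block",comps(br,100))
for n,u,z in(("plate",(289,180),123),("grey",(407,217),65),("red",(439,224),65),("tube",(361,258),52),("soap",(211,256),130)):
    print(n,onplane(c,u,z).round(1),depthpt(c,u,d).round(1))
E
```

```text
plate [([280, 171, 19, 20, 270], [288.8, 180.4])]
red [([242, 62, 10, 9, 39], [247.3, 67.1]), ([571, 192, 3, 6, 15], [571.9, 194.3]), ([544, 195, 4, 6, 16], [545.7, 197.5]), ([558, 194, 3, 5, 14], [558.9, 196.1]), ([437, 217, 7, 11, 47], [439.9, 221.9])]
block [([0, 89, 36, 57, 1439], [14.5, 120.8]), ([0, 192, 42, 193, 6240], [18.0, 276.2]), ([395, 208, 53, 26, 690], [421.1, 221.2])]
plate [[600.9 110.  123. ]] [[601.8 110.5 118.1]]
grey [[ 489.8 -247.2   65. ]] [[ 491.7 -252.1   41.7]]
red [[ 466.5 -344.9   65. ]] [[ 465.2 -339.2   84.3]]
tube [[ 367.1 -103.3   52. ]] [[ 367.2 -102.8   57.7]]
soap [[380.5 337.1 130. ]] [[380.3 344.7 103.6]]
```

View pics/topcrop.png

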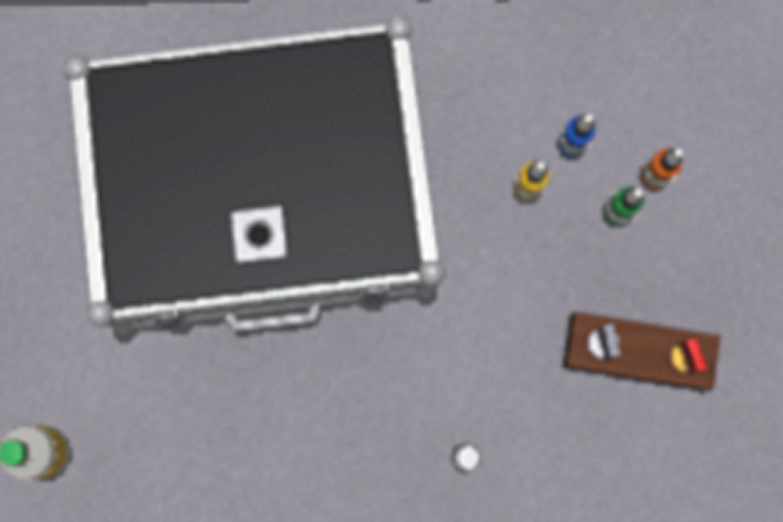

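Run:
```python
from h import *
from workcell import ctrl
s=ctrl.state();T=rot(s["tcp_rot"]);print(T.round(3))
c=ctrl.get_calibration("wrist");print(rot(c["orientation"]).round(3), T.T@(c["eye"]-s["eef_pos"]))
# where the centre hits z=123 & others
for uv in((320,198),(320,100),(320,260)): print(onplane(c,uv,123)-s["eef_pos"])
```

```text
[[-0.001  0.235  0.972]
 [-0.001  0.972 -0.235]
 [-1.    -0.001 -0.   ]]
[[ 0.235  0.924  0.302]
 [ 0.972 -0.223 -0.074]
 [-0.001  0.311 -0.95 ]] [-70.43158809   0.79995263 -79.83015633]
[[   2.38694904    0.27905212 -180.26830078]]
[[ -70.49929284   17.88765664 -180.26830078]]
[[  56.23529274  -12.72978643 -180.26830078]]
```

```bash
python3 -m jog '[{"xyz":[0.1,-0.1,0.02],"yaw":0,"gripper":0.085},{"xyz":[0.2,-0.2,0.02],"yaw":0,"gripper":0.085},{"xyz":[0.25,-0.25,0.02],"yaw":0,"gripper":0.085},{"xyz":[0.3,-0.3,0.02],"yaw":0,"gripper":0.085},{"xyz":[0.35,-0.35,0.02],"yaw":0,"gripper":0.085},{"xyz":[0.35,-0.35,0.02],"yaw":0,"gripper":0.085},{"xyz":[0.35,-0.35,0.02],"yaw":0,"gripper":0.085},{"xyz":[0.35,-0.35,0.02],"yaw":0,"gripper":0.085}]'
```

```text
time_s: 0.82
eef_pos: [365.0, 297.5, 319.2]
tcp_rot: [0.702, 0.083, 0.702, -0.084]
force: [1.2, 0.5, -0.3]
grip_width: 85.0
```

```bash
python3 -m jog '[{"xyz":[0.22,-0.187,0],"yaw":0,"gripper":0.085},{"xyz":[0.22,-0.187,0],"yaw":0,"gripper":0.085},{"xyz":[0.22,-0.187,0],"yaw":0,"gripper":0.085},{"xyz":[0.22,-0.187,0],"yaw":0,"gripper":0.085},{"xyz":[0.22,-0.187,0],"yaw":0,"gripper":0.085},{"xyz":[0.22,-0.187,0],"yaw":0,"gripper":0.085},{"xyz":[0.22,-0.187,0],"yaw":0,"gripper":0.085},{"xyz":[0.22,-0.187,0],"yaw":0,"gripper":0.085}]'
python3 -m jog '[{"xyz":[0,0,0],"yaw":0,"gripper":0.085},{"xyz":[0,0,0],"yaw":0,"gripper":0.085}]'
cat > lockm.py <<'E'
from h import *
from workcell import ctrl
import sys
c=ctrl.get_calibration("wrist");p,d=ctrl.snapshot("wrist")
cv2.imwrite(f"pics/{sys.argv[1]}.png",p[:,:,::-1])
g=p.mean(2); h=cv2.cvtColor(p,cv2.COLOR_RGB2HSV).astype(int)
pl=onplane(c,np.stack(np.meshgrid(np.arange(640),np.arange(400)),-1).reshape(-1,2),123).reshape(400,640,3)
m=(p.min(2)>90)&(np.hypot(pl[...,0]-600,pl[...,1]-111)<55)
n,l,s,ce=cv2.connectedComponentsWithStats(m.astype(np.uint8))
i=1+np.argmax(s[1:,4]);cn,hi=cv2.findContours((l==i).astype(np.uint8),cv2.RETR_CCOMP,cv2.CHAIN_APPROX_NONE)
for k,q in enumerate(cn):
    w=onplane(c,q.reshape(-1,2),123)[:,:2].astype(np.float32)
    if len(q)<15: continue
    print("outer" if hi[0][k][3]<0 else "hole",len(q),cv2.minAreaRect(w),cv2.minEnclosingCircle(w),[q.min((0,1)),q.max((0,1))])
print(ctrl.state()["eef_pos"])
E
python3 lockm.py lock1
```

```text
time_s: 1.48
eef_pos: [589.7, 105.0, 317.8]
tcp_rot: [0.702, 0.084, 0.701, -0.087]
force: [-0.6, 0.1, 0.1]
grip_width: 84.9
time_s: 1.65
eef_pos: [589.9, 104.1, 316.8]
tcp_rot: [0.702, 0.084, 0.702, -0.087]
force: [0.4, -0.0, 0.2]
grip_width: 85.1
outer 221 ((600.2036743164062, 109.2243881225586), (52.853511810302734, 53.57040023803711), 5.947754859924316) ((600.3135375976562, 108.73127746582031), 35.87155532836914) [array([290, 162], dtype=int32), array([367, 236], dtype=int32)]
hole 78 ((597.9537353515625, 109.32028198242188), (23.600996017456055, 23.83953285217285), 76.09510040283203) ((598.2704467773438, 109.289306640625), 12.357096672058105) [array([314, 184], dtype=int32), array([342, 211], dtype=int32)]
[589.25814416 105.00729488 317.14513501]
```

View pics/lock1.png

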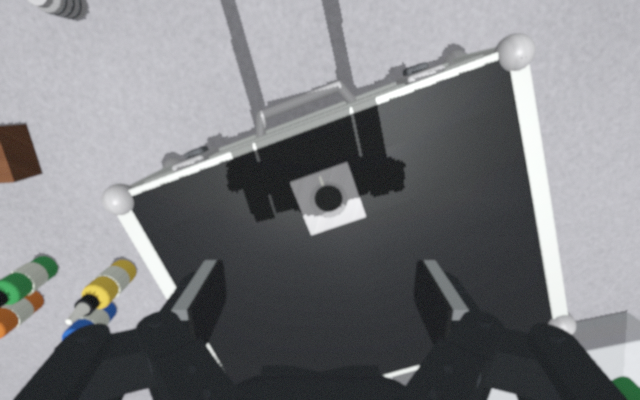

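The wrist view shows the lock plate at (290–367,162–236) with its keyhole at (328,198). That gives a bore at about (599,109) in the world and a case yaw of about 6°. Next I'll go to the key block.

```bash
python3 -m jog '[{"xyz":[-0.13,-0.44,-0.02],"yaw":0,"gripper":0.085},{"xyz":[-0.13,-0.44,-0.02],"yaw":0,"gripper":0.085},{"xyz":[-0.13,-0.44,-0.02],"yaw":0,"gripper":0.085},{"xyz":[-0.13,-0.44,-0.02],"yaw":0,"gripper":0.085},{"xyz":[-0.13,-0.44,-0.02],"yaw":0,"gripper":0.085},{"xyz":[-0.13,-0.44,-0.02],"yaw":0,"gripper":0.085},{"xyz":[-0.13,-0.44,-0.02],"yaw":0,"gripper":0.085},{"xyz":[-0.13,-0.44,-0.02],"yaw":0,"gripper":0.085}]'
python3 -m jog '[{"xyz":[-0.04,-0.13,0],"yaw":0,"gripper":0.085},{"xyz":[-0.04,-0.13,0],"yaw":0,"gripper":0.085},{"xyz":[-0.04,-0.13,0],"yaw":0,"gripper":0.085},{"xyz":[-0.04,-0.13,0],"yaw":0,"gripper":0.085},{"xyz":[-0.04,-0.13,0],"yaw":0,"gripper":0.085},{"xyz":[-0.04,-0.13,0],"yaw":0,"gripper":0.085}]'
cat > keym.py <<'E'
from h import *
from workcell import ctrl
import sys
print(ctrl.state()["eef_pos"].round(1))
c=ctrl.get_calibration("wrist");p,d=ctrl.snapshot("wrist")
cv2.imwrite(f"pics/{sys.argv[1]}.png",p[:,:,::-1]);np.savez(f"pics/{sys.argv[1]}.npz",p=p,d=d,K=c["K"],k1=c["k1"],eye=c["eye"],q=c["orientation"])
h=cv2.cvtColor(p,cv2.COLOR_RGB2HSV).astype(int)
m=((h[...,0]<5)|(h[...,0]>172))&(h[...,1]>150)&(p[...,0]>70)
n,l,s,ce=cv2.connectedComponentsWithStats(m.astype(np.uint8))
for i in range(1,n):
    if s[i,4]<60: continue
    ys,xs=np.where(l==i);w=onplane(c,np.c_[xs,ys],82)
    print(s[i],ce[i].round(1),"z82",w.mean(0).round(1),cv2.minAreaRect(w[:,:2].astype(np.float32)),depthpt(c,ce[i],d).round(1))
E
python3 keym.py key1
```

```text
time_s: 2.37
eef_pos: [493.9, -214.1, 303.3]
tcp_rot: [0.702, 0.083, 0.702, -0.086]
force: [0.9, 0.3, 0.1]
grip_width: 85.0
time_s: 2.87
eef_pos: [453.9, -343.0, 303.4]
tcp_rot: [0.702, 0.084, 0.702, -0.086]
force: [-0.8, 0.9, -0.2]
grip_width: 85.0
[ 453.9 -343.   303.4]
[311 176  24  39 429] [322.2 195.5] z82 [ 467.8 -343.6   82. ] ((467.44403076171875, -343.3216247558594), (38.77897262573242, 12.954313278198242), 15.750774383544922) [[ 466.8 -343.7   83.3]]
[ 51 295  15  15 129] [ 57.8 302.1] z82 [ 515.8 -640.6   82. ] ((515.8524780273438, -640.6416015625), (15.698471069335938, 11.599374771118164), 4.424522876739502) [[ 547.8 -715.4   14.1]]
[ 22 304  15  15 133] [ 29.2 311.4] z82 [ 519.4 -676.5   82. ] ((519.2579956054688, -676.55224609375), (15.6062593460083, 12.676142692565918), 6.477354526519775) [[ 552.  -758.9   13.9]]
[  0 314  10  14  92] [  3.1 321. ] z82 [ 523.9 -711.    82. ] ((524.773193359375, -709.7590942382812), (9.522527694702148, 18.388999938964844), 58.72356033325195) [[ 558.6 -802.6   13.2]]
```

View pics/key1.png

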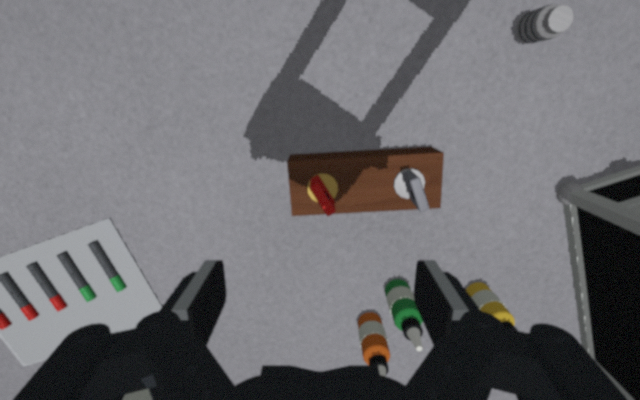

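Run:
```python
import cv2
p=cv2.imread("pics/key1.png")[140:225,280:450]
cv2.imwrite("pics/key1z.png",cv2.resize(p,None,fx=4.6,fy=4.6,interpolation=cv2.INTER_CUBIC))
```

```text
(no output)
```

View pics/key1z.png

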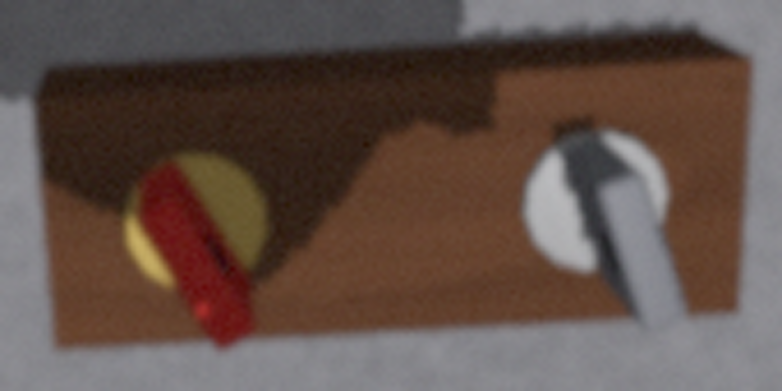

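Run:
```python
from h import *
f=np.load("pics/key1.npz");c=dict(K=f["K"],k1=f["k1"],eye=f["eye"],orientation=f["q"]);d=f["d"];p=f["p"]
z=lambda a:np.array(a)/4.6+[280,140]
print("collar red",onplane(c,z((197,220)),44),"grey",onplane(c,z((596,200)),44))
for nm,a,b in(("redL",(140,195),(215,345)),("redR",(185,165),(255,310)),("grey top",(600,185),(645,325)),("blockfront",(55,345),(740,310)),("blockR",(750,60),(738,312))):
    A,B=onplane(c,[z(a),z(b)],40 if "bl" in nm else 82); v=B-A; print(nm,A.round(1),B.round(1),np.linalg.norm(v),np.degrees(np.arctan2(v[1],v[0])))
# depth-based: red pixels' 3D points
h=cv2.cvtColor(p,cv2.COLOR_RGB2HSV).astype(int)
m=((h[...,0]<5)|(h[...,0]>172))&(h[...,1]>150)&(p[...,0]>70)
m[:,:300]=0;m[:,350:]=0
ys,xs=np.where(m);P=depthpt(c,np.c_[xs,ys],d)
t=P[(P[:,2]>76)&(P[:,2]<90)];print(len(P),len(t),t.mean(0),np.percentile(P[:,2],[5,50,95]))
print(cv2.minAreaRect(t[:,:2].astype(np.float32)))
u=np.linalg.svd(t[:,:2]-t[:,:2].mean(0))[2][0];print(np.degrees(np.arctan2(u[1],u[0])))
```

```text
collar red [[ 471.64911073 -343.77921993   44.        ]] grey [[ 488.41795401 -255.57477803   44.        ]]
redL [ 453.  -351.2   82. ] [ 487.5 -344.1   82. ] 35.28087835880066 11.551508569694406
redR [ 449.1 -341.    82. ] [ 482.1 -334.4   82. ] 33.571214336347104 11.340780742638255
grey top [ 472.7 -262.1   82. ] [ 504.2 -257.7   82. ] 31.81941591412221 7.8453025730253385
blockfront [ 494.6 -383.6   40. ] [ 524.1 -226.3   40. ] 160.0923258951831 79.36716270989436
blockR [ 466.  -216.6   40. ] [ 524.5 -226.8   40. ] 59.35045142826118 -9.87803884520605
433 339 [ 470.36065821 -343.89919012   81.7854894 ] [62.16049652 81.67112319 83.31354102]
((470.8336486816406, -344.2377624511719), (33.024009704589844, 9.64956283569336), 16.115253448486328)
15.744844506471544
```

The zoom shows the brass collar at zoom (197,220), i.e. pixel (323,188), and the red bow below it. Depth puts the bow top at 33 × 9.7 mm, centre (470.5,-344) and z 82, turned 16°. The distance to the grey key comes out at 90 mm. All of these match the given sizes, so I'll align above the key.

```bash
python3 -m jog '[{"xyz":[0.017,-0.001,-0.03],"yaw":0.12,"gripper":0.05},{"xyz":[0.017,-0.001,-0.06],"yaw":0.24,"gripper":0.05},{"xyz":[0.017,-0.001,-0.08],"yaw":0.36,"gripper":0.05},{"xyz":[0.017,-0.001,-0.09],"yaw":0.48,"gripper":0.05},{"xyz":[0.017,-0.001,-0.09],"yaw":0.515,"gripper":0.05},{"xyz":[0.017,-0.001,-0.09],"yaw":0.515,"gripper":0.05},{"xyz":[0.017,-0.001,-0.09],"yaw":0.515,"gripper":0.05},{"xyz":[0.017,-0.001,-0.09],"yaw":0.515,"gripper":0.05}]'
cat > keyd.py <<'E'
from h import *
from workcell import ctrl
import sys
s=ctrl.state();T=rot(s["tcp_rot"]);print(s["eef_pos"].round(1),"tool y ang",np.degrees(np.arctan2(T[1,1],T[0,1])).round(1),"qpos",s["qpos"].round(2),"F",s["force"].round(1),s["wrist_torque"].round(3),s["grip_width"].round(1))
c=ctrl.get_calibration("wrist");p,d=ctrl.snapshot("wrist")
cv2.imwrite(f"pics/{sys.argv[1]}.png",p[:,:,::-1])
h=cv2.cvtColor(p,cv2.COLOR_RGB2HSV).astype(int)
m=((h[...,0]<5)|(h[...,0]>172))&(h[...,1]>150)&(p[...,0]>60);m[:,:240]=0;m[:,400:]=0
ys,xs=np.where(m);P=depthpt(c,np.c_[xs,ys],d)
zt=np.percentile(P[:,2],90);t=P[abs(P[:,2]-zt)<5];print(len(t),"top z",zt.round(1),cv2.minAreaRect(t[:,:2].astype(np.float32)))
E
python3 keyd.py key2
```

```text
time_s: 3.58
eef_pos: [472.1, -342.1, 214.3]
tcp_rot: [0.701, -0.099, 0.7, 0.096]
force: [-0.5, -0.2, 0.1]
grip_width: 50.1Traceback (most recent call last):
  File "keyd.py", line 4, in <module>
    s=ctrl.state();T=rot(s["tcp_rot"]);print(s["eef_pos"].round(1),"tool y ang",np.degrees(np.arctan2(T[1,1],T[0,1])).round(1),"qpos",s["qpos"].round(2),"F",s["force"].round(1),s["wrist_torque"].round(3),s["grip_width"].round(1))
                                                                                                                                                                                                            ^^^^^^^^^^^^^^^^^^^^^
AttributeError: 'float' object has no attribute 'round'
```

```bash
sed -i 's/s\["grip_width"\].round(1)/round(s["grip_width"],1)/' keyd.py; python3 keyd.py key2
```

```text
[ 472.1 -342.1  214.3] tool y ang 105.8 qpos [-0.82  0.39  1.58 -0.    1.17 -2.67] F [-0.5 -0.2  0.1] [-0.005  0.012  0.059] 50.1
652 top z 83.0 ((470.913818359375, -344.849609375), (32.685550689697266, 9.372557640075684), 16.00710105895996)
```

View pics/key2.png

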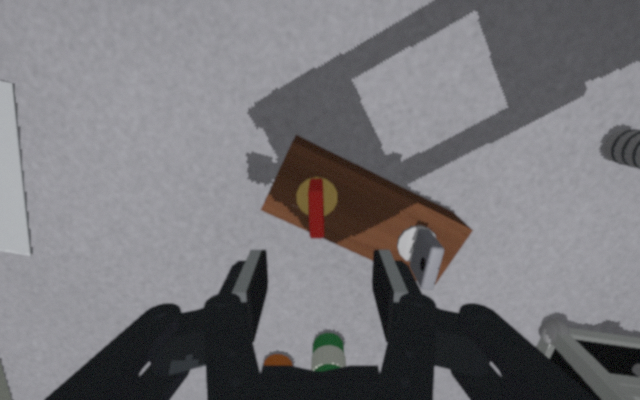

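The view shows the bow upright at (317,207), parallel to the pads and midway between the fingers. I'll descend and grip.

```bash
python3 -m jog '[{"xyz":[-0.001,-0.002,-0.03],"yaw":0,"gripper":0.05},{"xyz":[-0.001,-0.002,-0.06],"yaw":0,"gripper":0.05},{"xyz":[-0.001,-0.002,-0.08],"yaw":0,"gripper":0.05},{"xyz":[-0.001,-0.002,-0.091],"yaw":0,"gripper":0.05},{"xyz":[-0.001,-0.002,-0.091],"yaw":0,"gripper":0.05},{"xyz":[-0.001,-0.002,-0.091],"yaw":0,"gripper":0.05}]' 40
python3 keyd.py key3
```

```text
time_s: 4.13
eef_pos: [471.3, -344.6, 123.8]
tcp_rot: [0.701, -0.099, 0.699, 0.096]
force: [0.1, -0.6, -0.1]
grip_width: 50.1
[ 471.3 -344.6  123.8] tool y ang 105.8 qpos [-0.82  0.49  1.67 -0.    0.97 -2.67] F [ 0.1 -0.6 -0.1] [ 0.     0.033 -0.021] 50.1
1729 top z 82.9 ((471.3286437988281, -344.99444580078125), (34.04376983642578, 10.11377239227295), 16.134849548339844)
```

View pics/key3.png

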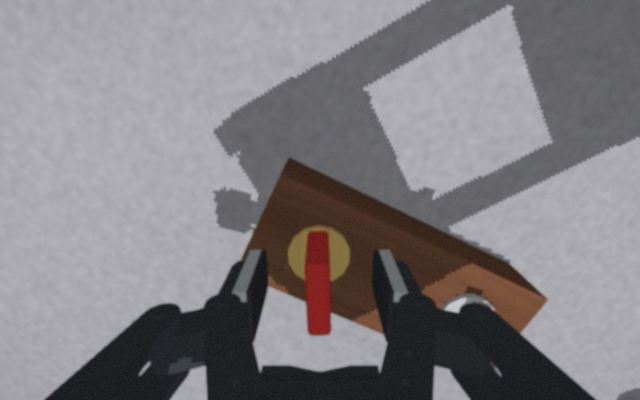

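The bow sits centred between the pads at column 318, and the depth measurement agrees with the TCP to within 0.4 mm. I'll close the gripper.

```bash
python3 -m jog '[{"xyz":[0,0,-0.002],"yaw":0,"gripper":0.03},{"xyz":[0,0,-0.002],"yaw":0,"gripper":0.0},{"xyz":[0,0,-0.002],"yaw":0,"gripper":0.0},{"xyz":[0,0,-0.002],"yaw":0,"gripper":0.0},{"xyz":[0,0,-0.002],"yaw":0,"gripper":0.0},{"xyz":[0,0,-0.002],"yaw":0,"gripper":0.0},{"xyz":[0,0,-0.002],"yaw":0,"gripper":0.0},{"xyz":[0,0,-0.002],"yaw":0,"gripper":0.0}]' 50
python3 -c "
from workcell import ctrl
s=ctrl.state();print(s['force'],s['wrist_torque'])"
```

```text
time_s: 4.85
eef_pos: [472.1, -345.4, 123.8]
tcp_rot: [0.702, -0.1, 0.699, 0.095]
force: [-0.7, 0.0, 5.6]
grip_width: 8.9
[-0.70946007  0.01495359  5.59506157] [ 0.22064079  0.06736849 -0.02138701]
```

```bash
python3 -m jog '[{"xyz":[0,0,0.01],"yaw":0,"gripper":0.0},{"xyz":[0,0,0.02],"yaw":0,"gripper":0.0},{"xyz":[0,0,0.035],"yaw":0,"gripper":0.0},{"xyz":[0,0,0.05],"yaw":0,"gripper":0.0},{"xyz":[0,0,0.07],"yaw":0,"gripper":0.0},{"xyz":[0,0,0.1],"yaw":0,"gripper":0.0},{"xyz":[0,0,0.12],"yaw":0,"gripper":0.0},{"xyz":[0,0,0.12],"yaw":0,"gripper":0.0}]'
python3 keyd.py key4
```

```text
time_s: 5.52
eef_pos: [473.7, -347.0, 249.9]
tcp_rot: [0.704, -0.103, 0.697, 0.092]
force: [-0.2, -1.0, 0.2]
grip_width: 9.2
[ 473.7 -347.   249.9] tool y ang 105.8 qpos [-0.82  0.36  1.53  0.    1.23 -2.67] F [-0.2 -1.   0.2] [-0.015 -0.019 -0.015] 9.2
1811 top z 209.0 ((473.5989990234375, -347.2571716308594), (34.108741760253906, 9.830181121826172), 15.836593627929688)
```

View pics/key4.png

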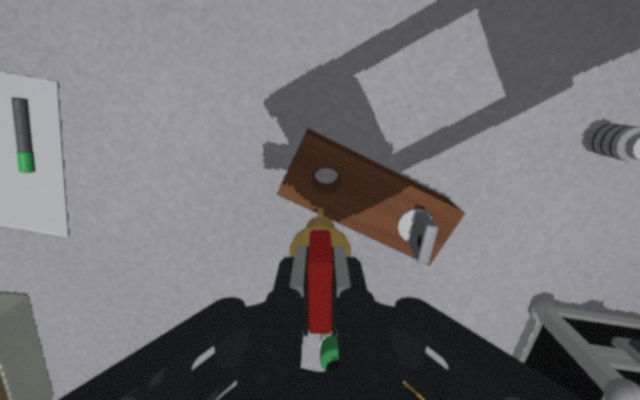

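The key is held upright in the pads, with its red bow at (320,280) and the red key's hole in the block empty at (326,177). I'll move it over the lock.

```bash
python3 -m jog '[{"xyz":[0,0.01,0.04],"yaw":0,"gripper":0.0},{"xyz":[0.01,0.04,0.06],"yaw":0,"gripper":0.0},{"xyz":[0.02,0.08,0.06],"yaw":0,"gripper":0.0},{"xyz":[0.03,0.12,0.06],"yaw":0.1,"gripper":0.0},{"xyz":[0.04,0.16,0.06],"yaw":0.2,"gripper":0.0},{"xyz":[0.05,0.2,0.06],"yaw":0.3,"gripper":0.0},{"xyz":[0.06,0.24,0.06],"yaw":0.4,"gripper":0.0},{"xyz":[0.07,0.27,0.06],"yaw":0.5,"gripper":0.0}]'
python3 -m jog '[{"xyz":[0.015,0.04,0],"yaw":0,"gripper":0.0},{"xyz":[0.03,0.08,0],"yaw":0.1,"gripper":0.0},{"xyz":[0.04,0.12,0],"yaw":0.13,"gripper":0.0},{"xyz":[0.048,0.15,0],"yaw":0.13,"gripper":0.0},{"xyz":[0.055,0.18,0],"yaw":0.13,"gripper":0.0},{"xyz":[0.055,0.186,0],"yaw":0.13,"gripper":0.0},{"xyz":[0.055,0.186,0],"yaw":0.13,"gripper":0.0},{"xyz":[0.055,0.186,0],"yaw":0.13,"gripper":0.0}]'
cat > st.py <<'E'
from h import *
from workcell import ctrl
s=ctrl.state();T=rot(s["tcp_rot"]);a=np.degrees(np.arctan2(T[1,1],T[0,1]))
print("t",round(s["time_s"],2),"pos",s["eef_pos"].round(1),"key ang world",(a-90).round(1),"rel case",(a-96).round(1),"toolx",T[:,0].round(4),"tip est",(s["eef_pos"]+118.9*T[:,0]).round(1),"F",s["force"].round(2),"M",s["wrist_torque"].round(3),"q6",s["qpos"][5].round(2),"w",round(s["grip_width"],1))
E
python3 st.py; python3 lockm.py lock2
```

```text
time_s: 6.23
eef_pos: [542.3, -73.1, 306.5]
tcp_rot: [0.657, -0.272, 0.65, 0.267]
force: [0.4, -0.2, -0.9]
grip_width: 9.2
time_s: 6.9
eef_pos: [596.7, 112.8, 305.5]
tcp_rot: [0.638, -0.314, 0.632, 0.31]
force: [-0.4, -0.3, -0.5]
grip_width: 8.8
t 6.9 pos [596.7 112.8 305.5] key ang world 52.3 rel case 46.3 toolx [ 0.0102 -0.0022 -0.9999] tip est [597.9 112.6 186.6] F [-0.44 -0.31 -0.46] M [-0.053  0.007  0.026] q6 -2.48 w 8.8
outer 197 ((600.3364868164062, 109.16696166992188), (52.49602127075195, 50.988765716552734), 5.933663845062256) ((599.427001953125, 108.56084442138672), 34.78879928588867) [array([272, 147], dtype=int32), array([359, 224], dtype=int32)]
hole 83 ((598.771240234375, 108.06582641601562), (23.722850799560547, 24.21611213684082), 5.427277565002441) ((598.7918701171875, 108.20368957519531), 12.387961387634277) [array([301, 175], dtype=int32), array([331, 204], dtype=int32)]
[596.86838493 112.02204442 305.75488838]
```

View pics/lock2.png

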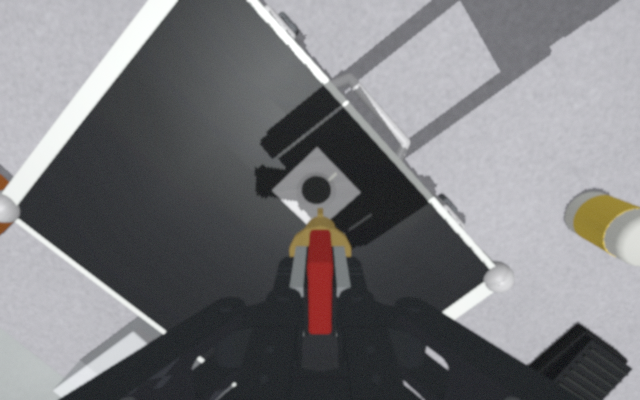

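The wrist picture shows the keyhole at (316,190), the brass tip showing above the collar at (320,210) and the bow at (320,280). I'll check the tip position against its ray.

```bash
python3 - <<'E'
from h import *
from workcell import ctrl
import subprocess
c=ctrl.get_calibration("wrist");p=cv2.imread("pics/lock2.png")
cv2.imwrite("pics/lock2z.png",cv2.resize(p[170:270,270:370],None,fx=6,fy=6,interpolation=cv2.INTER_CUBIC))
s=ctrl.state();T=rot(s["tcp_rot"])
def proj(P):
    v=rot(c["orientation"]).T@(P-c["eye"]);a=v[:2]/v[2];a=a*(1+c["k1"]*(a@a));return a*331.1+[319.6,197.95]
kx=T[:,2]
for h,w in((0,11),(8,11),(8,9),(36,16),(40,16)):
    b=s["eef_pos"]+(118.9-h)*T[:,0]; 
    print(h,proj(b).round(1),(proj(b-w*kx)-0).round(1),proj(b+w*kx).round(1),proj(b+w*T[:,1]).round(1),proj(b-w*T[:,1]).round(1))
E
python3 st.py
```

```text
0 [319.2 224.2] [319.2 207.5] [319.3 240.4] [337.  224.2] [301.4 224.2]
8 [319.2 229.4] [319.2 212.1] [319.3 246.2] [337.7 229.4] [300.8 229.5]
8 [319.2 229.4] [319.2 215.3] [319.3 243.2] [334.4 229.4] [304.1 229.4]
36 [319.2 251.3] [319.2 222.5] [319.2 278.4] [350.3 251.3] [288.1 251.3]
40 [319.2 255. ] [319.2 225.6] [319.2 282.6] [351. 255.] [287.4 255. ]
t 6.95 pos [596.9 112.  305.8] key ang world 52.2 rel case 46.2 toolx [ 0.0107 -0.0022 -0.9999] tip est [598.1 111.8 186.9] F [-0.09 -0.25 -1.64] M [ 0.025 -0.009 -0.025] q6 -2.48 w 8.9
```

View pics/lock2z.png

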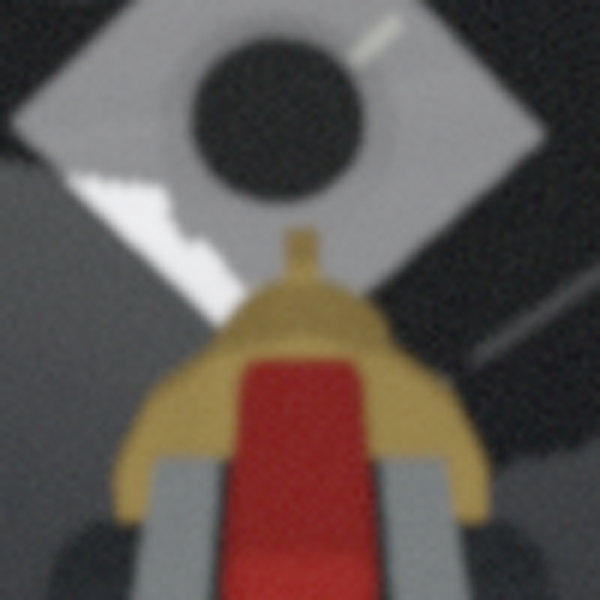

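```bash
python3 -m jog '[{"xyz":[0.0015,-0.0035,-0.02],"yaw":0,"gripper":0.0},{"xyz":[0.0015,-0.0035,-0.04],"yaw":0,"gripper":0.0},{"xyz":[0.0015,-0.0035,-0.05],"yaw":0,"gripper":0.0},{"xyz":[0.0015,-0.0035,-0.054],"yaw":0,"gripper":0.0},{"xyz":[0.0015,-0.0035,-0.054],"yaw":0,"gripper":0.0},{"xyz":[0.0015,-0.0035,-0.054],"yaw":0,"gripper":0.0}]'
python3 st.py; python3 lockm.py lock3
python3 - <<'E'
import cv2
p=cv2.imread("pics/lock3.png")
cv2.imwrite("pics/lock3z.png",cv2.resize(p[170:290,260:380],None,fx=5,fy=5,interpolation=cv2.INTER_CUBIC))
E
```

```text
time_s: 7.45
eef_pos: [598.7, 107.9, 252.4]
tcp_rot: [0.638, -0.314, 0.632, 0.309]
force: [0.4, -0.4, -0.3]
grip_width: 9.1
t 7.45 pos [598.7 107.9 252.4] key ang world 52.2 rel case 46.2 toolx [ 0.0114 -0.0022 -0.9999] tip est [600.  107.6 133.5] F [ 0.39 -0.41 -0.26] M [-0.046  0.006  0.   ] q6 -2.48 w 9.1
outer 278 ((600.0811767578125, 109.0073471069336), (52.34505081176758, 51.401432037353516), 5.954707622528076) ((599.4951171875, 108.99877166748047), 35.376163482666016) [array([267, 166], dtype=int32), array([376, 243], dtype=int32)]
[598.91371326 108.0828303  252.89545579]
```

View pics/lock3z.png

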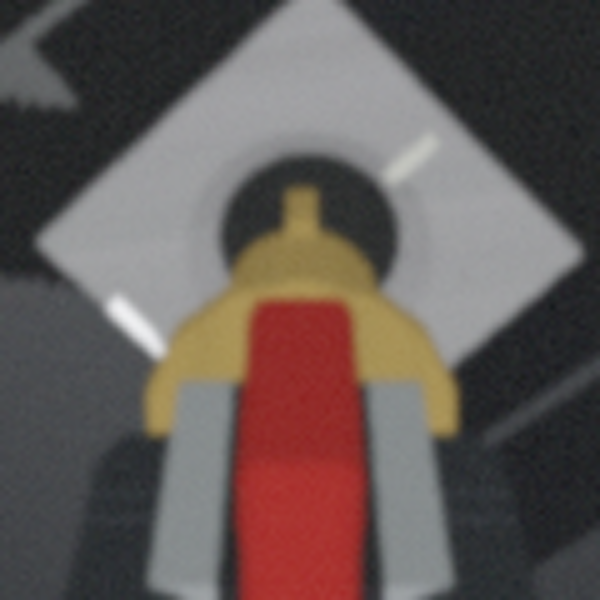

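Run:
```python
from h import *
from workcell import ctrl
c=ctrl.get_calibration("wrist");s=ctrl.state();T=rot(s["tcp_rot"]);z=s["eef_pos"][2]-118.9
print("tipz",z)
k=T[:,2]; k=k/np.linalg.norm(k[:2])
print("tip",onplane(c,(320.4,207.4),z)+11*k, "model",s["eef_pos"]+118.9*T[:,0])
for zz in(119,123):print("hole",onplane(c,(322.2,201),zz)+12*k)
for zz in(119,123):print("hole by sides",onplane(c,[(304.4,217.5),(340,217.5)],zz).mean(0))
```

```text
tipz 133.99545578935877
tip [[599.80317916 108.16851714 134.05980656]] model [600.39512799 107.81435483 134.004988  ]
hole [[600.23645559 110.43206672 119.07020084]]
hole [[599.38308564 109.34924001 123.07020084]]
hole by sides [599.95491716 110.09167358 119.        ]
hole by sides [598.96279773 108.8294388  123.        ]
```

The zoom shows the blade tip at (302,187) over the near part of the keyhole (centre about (311,240)). By ray it is about 1.2 mm short in y. I'll correct that and enter the bore slowly.

```bash
python3 -m jog '[{"xyz":[0,0.0012,-0.004],"yaw":0,"gripper":0.0},{"xyz":[0,0.0012,-0.008],"yaw":0,"gripper":0.0},{"xyz":[0,0.0012,-0.011],"yaw":0,"gripper":0.0},{"xyz":[0,0.0012,-0.014],"yaw":0,"gripper":0.0},{"xyz":[0,0.0012,-0.017],"yaw":0,"gripper":0.0}]'
python3 st.py
python3 -m jog '[{"xyz":[0,0,-0.003],"yaw":0,"gripper":0.0},{"xyz":[0,0,-0.006],"yaw":0,"gripper":0.0},{"xyz":[0,0,-0.006],"yaw":0,"gripper":0.0}]'
python3 st.py
```

```text
time_s: 7.92
eef_pos: [598.8, 109.4, 235.6]
tcp_rot: [0.638, -0.314, 0.631, 0.309]
force: [0.0, -0.3, -1.3]
grip_width: 9.0
t 7.92 pos [598.8 109.4 235.6] key ang world 52.2 rel case 46.2 toolx [ 0.0123 -0.0022 -0.9999] tip est [600.3 109.1 116.7] F [ 0.04 -0.3  -1.33] M [-0.019  0.032  0.014] q6 -2.48 w 9.0
time_s: 8.17
eef_pos: [598.4, 109.4, 228.6]
tcp_rot: [0.638, -0.314, 0.632, 0.309]
force: [-0.1, -0.5, -0.8]
grip_width: 9.7
t 8.17 pos [598.4 109.4 228.6] key ang world 52.2 rel case 46.2 toolx [ 0.0108 -0.0023 -0.9999] tip est [599.7 109.1 109.7] F [-0.13 -0.49 -0.77] M [ 0.035 -0.014  0.015] q6 -2.48 w 9.7
```

No contact so far, and the tip is inside the bore. I'll go down to the core.

```bash
python3 -m jog '[{"xyz":[0,0,-0.003],"yaw":0,"gripper":0.0},{"xyz":[0,0,-0.006],"yaw":0,"gripper":0.0},{"xyz":[0,0,-0.009],"yaw":0,"gripper":0.0},{"xyz":[0,0,-0.009],"yaw":0,"gripper":0.0}]'
python3 st.py
python3 -m jog '[{"xyz":[0,0,-0.002],"yaw":0,"gripper":0.0},{"xyz":[0,0,-0.003],"yaw":0,"gripper":0.0},{"xyz":[0,0,-0.003],"yaw":0,"gripper":0.0}]'
python3 st.py
```

```text
time_s: 8.5
eef_pos: [598.1, 109.4, 218.8]
tcp_rot: [0.638, -0.313, 0.632, 0.309]
force: [-0.5, 0.2, -1.3]
grip_width: 9.3
t 8.5 pos [598.1 109.4 218.8] key ang world 52.2 rel case 46.2 toolx [ 0.0095 -0.0023 -1.    ] tip est [599.2 109.1  99.9] F [-0.49  0.22 -1.29] M [-0.008  0.004 -0.041] q6 -2.48 w 9.3
time_s: 8.75
eef_pos: [598.3, 109.4, 215.9]
tcp_rot: [0.638, -0.314, 0.632, 0.309]
force: [-0.7, 0.5, 1.8]
grip_width: 9.5
t 8.75 pos [598.3 109.4 215.9] key ang world 52.2 rel case 46.2 toolx [ 0.0101 -0.0022 -0.9999] tip est [599.5 109.1  97. ] F [-0.69  0.51  1.78] M [-0.009  0.031 -0.033] q6 -2.48 w 9.5
```

First contact with the core is at tip z 97, which is the expected 26 mm depth. I'll press lightly (about 2 mm) and sweep clockwise.

```bash
python3 -m jog '[{"xyz":[0,0,-0.001],"yaw":0,"gripper":0.0},{"xyz":[0,0,-0.002],"yaw":0,"gripper":0.0},{"xyz":[0,0,-0.002],"yaw":0,"gripper":0.0}]'
python3 st.py
python3 -m jog '[{"xyz":[0,0,0],"yaw":-0.05,"gripper":0.0},{"xyz":[0,0,0],"yaw":-0.1,"gripper":0.0},{"xyz":[0,0,0],"yaw":-0.15,"gripper":0.0},{"xyz":[0,0,0],"yaw":-0.15,"gripper":0.0}]'
python3 st.py
```

```text
time_s: 9.0
eef_pos: [598.3, 109.4, 214.2]
tcp_rot: [0.638, -0.314, 0.632, 0.309]
force: [-0.8, 0.5, 3.3]
grip_width: 9.6
t 9.0 pos [598.3 109.4 214.2] key ang world 52.2 rel case 46.2 toolx [ 0.0105 -0.0023 -0.9999] tip est [599.6 109.2  95.3] F [-0.82  0.48  3.29] M [-0.017  0.17   0.   ] q6 -2.48 w 9.6
time_s: 9.33
eef_pos: [598.7, 109.4, 214.6]
tcp_rot: [0.66, -0.265, 0.654, 0.26]
force: [0.2, 0.7, 3.2]
grip_width: 9.4
t 9.33 pos [598.7 109.4 214.6] key ang world 43.5 rel case 37.5 toolx [ 0.0112 -0.0038 -0.9999] tip est [600.  109.   95.7] F [0.19 0.66 3.24] M [-0.001  0.06  -0.008] q6 -2.33 w 9.4
```

```bash
python3 -m jog '[{"xyz":[0,0,-0.0005],"yaw":-0.04,"gripper":0.0},{"xyz":[0,0,-0.0005],"yaw":-0.08,"gripper":0.0},{"xyz":[0,0,-0.0005],"yaw":-0.12,"gripper":0.0},{"xyz":[0,0,-0.0005],"yaw":-0.15,"gripper":0.0},{"xyz":[0,0,-0.0005],"yaw":-0.15,"gripper":0.0}]'
python3 st.py
python3 -m jog '[{"xyz":[0,0,-0.0005],"yaw":-0.04,"gripper":0.0},{"xyz":[0,0,-0.0005],"yaw":-0.08,"gripper":0.0},{"xyz":[0,0,-0.0005],"yaw":-0.12,"gripper":0.0},{"xyz":[0,0,-0.0005],"yaw":-0.15,"gripper":0.0},{"xyz":[0,0,-0.0005],"yaw":-0.15,"gripper":0.0}]'
python3 st.py
```

```text
time_s: 9.75
eef_pos: [598.9, 109.4, 214.4]
tcp_rot: [0.678, -0.215, 0.671, 0.209]
force: [-0.3, -0.1, 3.3]
grip_width: 9.2
t 9.75 pos [598.9 109.4 214.4] key ang world 35.0 rel case 29.0 toolx [ 0.0113 -0.0054 -0.9999] tip est [600.2 108.8  95.5] F [-0.31 -0.06  3.29] M [ 0.021  0.033 -0.05 ] q6 -2.18 w 9.2
time_s: 10.17
eef_pos: [599.1, 109.5, 214.2]
tcp_rot: [0.692, -0.165, 0.685, 0.158]
force: [-0.2, -0.1, 2.3]
grip_width: 9.0
t 10.17 pos [599.1 109.5 214.2] key ang world 26.4 rel case 20.4 toolx [ 0.0111 -0.007  -0.9999] tip est [600.4 108.6  95.3] F [-0.21 -0.05  2.27] M [0.053 0.017 0.024] q6 -2.03 w 9.0
```

```bash
python3 -m jog '[{"xyz":[-0.0005,0.0005,-0.001],"yaw":-0.04,"gripper":0.0},{"xyz":[-0.0005,0.0005,-0.001],"yaw":-0.08,"gripper":0.0},{"xyz":[-0.0005,0.0005,-0.001],"yaw":-0.12,"gripper":0.0},{"xyz":[-0.0005,0.0005,-0.001],"yaw":-0.15,"gripper":0.0},{"xyz":[-0.0005,0.0005,-0.001],"yaw":-0.15,"gripper":0.0}]'
python3 st.py
python3 -m jog '[{"xyz":[0,0.0003,0],"yaw":-0.04,"gripper":0.0},{"xyz":[0,0.0003,0],"yaw":-0.08,"gripper":0.0},{"xyz":[0,0.0003,0],"yaw":-0.12,"gripper":0.0},{"xyz":[0,0.0003,0],"yaw":-0.15,"gripper":0.0},{"xyz":[0,0.0003,0],"yaw":-0.15,"gripper":0.0}]'
python3 st.py
```

```text
time_s: 10.58
eef_pos: [598.8, 110.2, 213.5]
tcp_rot: [0.702, -0.113, 0.695, 0.107]
force: [-1.4, -0.3, 3.5]
grip_width: 9.4
t 10.58 pos [598.8 110.2 213.5] key ang world 17.9 rel case 11.9 toolx [ 0.0106 -0.0082 -0.9999] tip est [600.1 109.2  94.6] F [-1.36 -0.33  3.49] M [ 0.226 -0.011  0.044] q6 -1.88 w 9.4
time_s: 11.0
eef_pos: [598.6, 110.3, 213.0]
tcp_rot: [0.707, -0.062, 0.702, 0.054]
force: [-0.3, -0.8, 0.1]
grip_width: 9.0
t 11.0 pos [598.6 110.3 213. ] key ang world 9.4 rel case 3.4 toolx [ 0.0084 -0.01   -0.9999] tip est [599.6 109.1  94.1] F [-0.31 -0.8   0.11] M [-0.076 -0.072 -0.032] q6 -1.73 w 9.0
```

The push vanished near +3° to the case axis, so the blade seems to be in the slot. I'll push home in small steps while watching the force.

```bash
python3 -m jog '[{"xyz":[0,0,-0.001],"yaw":0,"gripper":0.0},{"xyz":[0,0,-0.002],"yaw":0,"gripper":0.0},{"xyz":[0,0,-0.002],"yaw":0,"gripper":0.0}]'
python3 st.py
python3 -m jog '[{"xyz":[0,0,-0.001],"yaw":0,"gripper":0.0},{"xyz":[0,0,-0.002],"yaw":0,"gripper":0.0},{"xyz":[0,0,-0.002],"yaw":0,"gripper":0.0}]'
python3 st.py
```

```text
time_s: 11.25
eef_pos: [598.2, 110.2, 210.3]
tcp_rot: [0.707, -0.062, 0.702, 0.055]
force: [0.4, -1.0, -1.8]
grip_width: 9.2
t 11.25 pos [598.2 110.2 210.3] key ang world 9.5 rel case 3.5 toolx [ 0.0071 -0.0101 -0.9999] tip est [599.1 109.   91.4] F [ 0.42 -1.02 -1.76] M [-0.067 -0.006 -0.01 ] q6 -1.73 w 9.2
time_s: 11.5
eef_pos: [598.2, 110.2, 208.1]
tcp_rot: [0.707, -0.062, 0.703, 0.055]
force: [-1.0, -0.0, 1.3]
grip_width: 9.1
t 11.5 pos [598.2 110.2 208.1] key ang world 9.5 rel case 3.5 toolx [ 0.007  -0.0101 -0.9999] tip est [599.  109.   89.3] F [-1.03 -0.04  1.33] M [-0.048  0.091 -0.031] q6 -1.73 w 9.1
```

The tip is at 89.3, 33.7 mm below the face and well past the core's 4 mm yield, so the key is home. I'll turn clockwise and watch the moment.

```bash
python3 -m jog '[{"xyz":[0.0004,0.0002,-0.0003],"yaw":-0.05,"gripper":0.0},{"xyz":[0.0004,0.0002,-0.0003],"yaw":-0.1,"gripper":0.0},{"xyz":[0.0004,0.0002,-0.0003],"yaw":-0.15,"gripper":0.0},{"xyz":[0.0004,0.0002,-0.0003],"yaw":-0.2,"gripper":0.0},{"xyz":[0.0004,0.0002,-0.0003],"yaw":-0.25,"gripper":0.0},{"xyz":[0.0004,0.0002,-0.0003],"yaw":-0.3,"gripper":0.0},{"xyz":[0.0004,0.0002,-0.0003],"yaw":-0.3,"gripper":0.0}]'
python3 st.py
python3 -m jog '[{"xyz":[0,0,0],"yaw":-0.05,"gripper":0.0},{"xyz":[0,0,0],"yaw":-0.1,"gripper":0.0},{"xyz":[0,0,0],"yaw":-0.15,"gripper":0.0},{"xyz":[0,0,0],"yaw":-0.2,"gripper":0.0}]'
python3 st.py
```

```text
time_s: 12.08
eef_pos: [598.6, 109.9, 208.0]
tcp_rot: [0.707, 0.044, 0.704, -0.052]
force: [-0.8, -2.6, 0.9]
grip_width: 9.0
t 12.08 pos [598.6 109.9 208. ] key ang world -7.8 rel case -13.8 toolx [ 0.0036 -0.0128 -0.9999] tip est [599.  108.4  89.2] F [-0.76 -2.58  0.91] M [-0.569  0.114  0.053] q6 -1.43 w 9.0
time_s: 12.42
eef_pos: [598.7, 109.8, 208.3]
tcp_rot: [0.698, 0.114, 0.696, -0.123]
force: [-0.1, 0.3, 1.1]
grip_width: 9.0
t 12.42 pos [598.7 109.8 208.3] key ang world -19.3 rel case -25.3 toolx [ 0.0016 -0.0134 -0.9999] tip est [598.9 108.2  89.4] F [-0.06  0.35  1.15] M [-0.227 -0.004  0.075] q6 -1.22 w 9.0
```

```bash
python3 -m jog '[{"xyz":[0,0.0005,0],"yaw":-0.05,"gripper":0.0},{"xyz":[0,0.0005,0],"yaw":-0.1,"gripper":0.0},{"xyz":[0,0.0005,0],"yaw":-0.15,"gripper":0.0},{"xyz":[0,0.0005,0],"yaw":-0.2,"gripper":0.0}]'
python3 st.py
python3 -m jog '[{"xyz":[0,0,0],"yaw":-0.05,"gripper":0.0},{"xyz":[0,0,0],"yaw":-0.1,"gripper":0.0},{"xyz":[0,0,0],"yaw":-0.15,"gripper":0.0},{"xyz":[0,0,0],"yaw":-0.2,"gripper":0.0},{"xyz":[0,0,0],"yaw":-0.2,"gripper":0.0}]'
python3 st.py
```

```text
time_s: 12.75
eef_pos: [598.9, 110.0, 208.5]
tcp_rot: [0.683, 0.183, 0.681, -0.192]
force: [0.5, -1.6, 0.8]
grip_width: 9.4
t 12.75 pos [598.9 110.  208.5] key ang world -30.7 rel case -36.7 toolx [-5.000e-04 -1.400e-02 -9.999e-01] tip est [598.9 108.4  89.6] F [ 0.53 -1.55  0.85] M [-0.332  0.004  0.143] q6 -1.02 w 9.4
time_s: 13.17
eef_pos: [599.2, 110.0, 208.7]
tcp_rot: [0.661, 0.25, 0.659, -0.259]
force: [0.7, -0.6, 0.9]
grip_width: 9.5
t 13.17 pos [599.2 110.  208.7] key ang world -42.2 rel case -48.2 toolx [-0.0025 -0.0136 -0.9999] tip est [598.9 108.4  89.8] F [ 0.73 -0.62  0.87] M [-0.153 -0.081  0.068] q6 -0.82 w 9.5
```

```bash
python3 keyd.py home1
```

```text
[599.2 110.  208.7] tool y ang 47.8 qpos [ 0.01  0.44  1.51 -0.01  1.19 -0.82] F [ 0.7 -0.6  0.9] [-0.153 -0.081  0.068] 9.5
1826 top z 167.7 ((598.7659912109375, 110.72613525390625), (9.818489074707031, 34.81318283081055), 48.2069091796875)
```

View pics/home1.png

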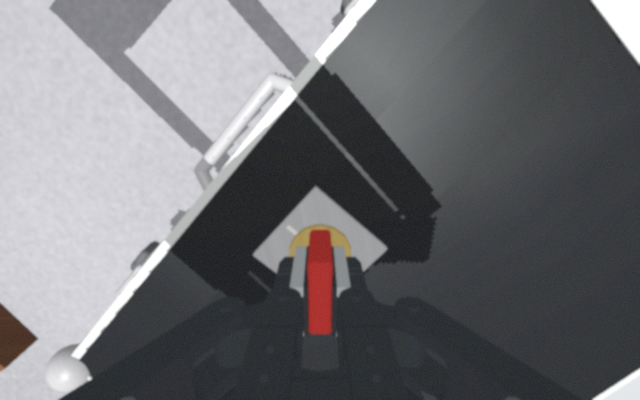

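The bow stayed parallel to the pads, with its top at z 167.7, so the tip is about 33.3 mm deep. The key has turned 0.90 rad, so the core should be at about 0.6–0.75 after the play. I'll add a small margin, seat the key, then release.

```bash
python3 -m jog '[{"xyz":[0,0.0005,-0.0007],"yaw":-0.05,"gripper":0.0},{"xyz":[0,0.0005,-0.0007],"yaw":-0.09,"gripper":0.0},{"xyz":[0,0.0005,-0.0007],"yaw":-0.09,"gripper":0.0}]'
python3 st.py
python3 -m jog '[{"xyz":[0,0,0],"yaw":0.04,"gripper":0.0},{"xyz":[0,0,0],"yaw":0.04,"gripper":0.012},{"xyz":[0,0,0],"yaw":0.04,"gripper":0.03},{"xyz":[0,0,0],"yaw":0.04,"gripper":0.04},{"xyz":[0,0,0],"yaw":0.04,"gripper":0.05},{"xyz":[0,0,0],"yaw":0.04,"gripper":0.05},{"xyz":[0,0,0],"yaw":0.04,"gripper":0.05}]'
python3 st.py; python3 keyd.py rel1
```

```text
time_s: 13.47
eef_pos: [599.3, 110.2, 208.1]
tcp_rot: [0.649, 0.278, 0.647, -0.288]
force: [0.4, -3.0, 0.9]
grip_width: 9.0
t 13.47 pos [599.3 110.2 208.1] key ang world -47.2 rel case -53.2 toolx [-0.0035 -0.0139 -0.9999] tip est [598.9 108.6  89.2] F [ 0.44 -2.97  0.89] M [-0.446 -0.037  0.031] q6 -0.74 w 9.0
time_s: 14.05
eef_pos: [599.2, 110.3, 208.0]
tcp_rot: [0.654, 0.265, 0.653, -0.275]
force: [-0.3, 0.7, -0.1]
grip_width: 50.1
t 14.05 pos [599.2 110.3 208. ] key ang world -44.9 rel case -50.9 toolx [-0.003  -0.014  -0.9999] tip est [598.9 108.7  89.2] F [-0.35  0.66 -0.13] M [-0.009 -0.037 -0.009] q6 -0.78 w 50.1
[599.2 110.3 208. ] tool y ang 45.1 qpos [ 0.01  0.44  1.51 -0.02  1.19 -0.78] F [-0.3  0.7 -0.1] [-0.009 -0.037 -0.009] 50.1
1757 top z 167.8 ((598.4793701171875, 109.79203033447266), (9.723471641540527, 34.909759521484375), 45.66225051879883)
```

View pics/rel1.png

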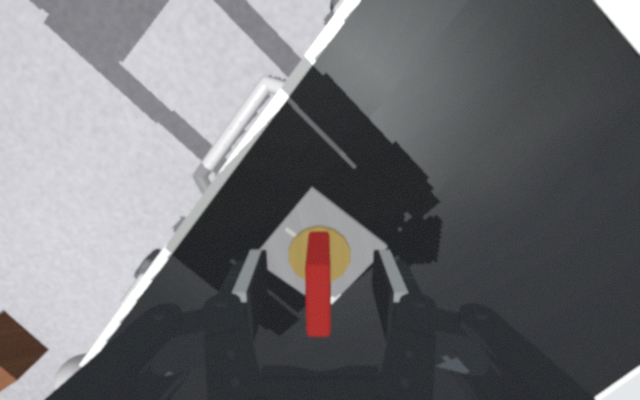

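The key stands released in the lock: bow at (318,285), collar at (319,252), fingers clear on both sides, no force. I'll retreat straight up and check.

```bash
python3 -m jog '[{"xyz":[0,0,0.02],"yaw":0,"gripper":0.05},{"xyz":[0,0,0.04],"yaw":0,"gripper":0.05},{"xyz":[0,0,0.07],"yaw":0,"gripper":0.05},{"xyz":[0,0,0.1],"yaw":0,"gripper":0.05},{"xyz":[0,0,0.11],"yaw":0,"gripper":0.05},{"xyz":[0,0,0.11],"yaw":0,"gripper":0.05},{"xyz":[0,0,0.11],"yaw":0,"gripper":0.05}]'
python3 keyd.py fin
python3 - <<'E'
from h import *
from workcell import ctrl
f=np.load("pics/scene0.npz")
p,d=ctrl.snapshot("scene");cv2.imwrite("pics/sceneF.png",cv2.resize(p[130:360,190:460],None,fx=2.9,fy=2.5)[:,:,::-1])
c=ctrl.get_calibration("wrist");q,dw=ctrl.snapshot("wrist")
h=cv2.cvtColor(q,cv2.COLOR_RGB2HSV).astype(int)
m=(h[...,0]>15)&(h[...,0]<30)&(h[...,1]>90)&(q[...,0]>60)
pl=onplane(c,np.stack(np.meshgrid(np.arange(640),np.arange(400)),-1).reshape(-1,2),129).reshape(400,640,3)
m&=np.hypot(pl[...,0]-600,pl[...,1]-109)<40
ys,xs=np.where(m);P=depthpt(c,np.c_[xs,ys],dw);print(len(P),"collar z",np.percentile(P[:,2],[10,50,90]),cv2.minEnclosingCircle(P[:,:2].astype(np.float32)))
E
python3 st.py
```

```text
time_s: 14.68
eef_pos: [599.2, 110.3, 317.9]
tcp_rot: [0.655, 0.265, 0.652, -0.275]
force: [-0.3, -0.5, -0.5]
grip_width: 49.9
[599.2 110.3 317.9] tool y ang 45.1 qpos [ 0.01  0.36  1.36 -0.01  1.43 -0.78] F [-0.3 -0.5 -0.5] [0.022 0.022 0.008] 49.9
524 top z 168.0 ((598.4833984375, 110.40522766113281), (7.902740001678467, 33.44926071166992), 44.90727615356445)
554 collar z [128.40366899 129.29346689 130.11866821] ((574.1435546875, 132.72909545898438), 47.6340446472168)
t 14.83 pos [598.4 110.3 315.8] key ang world -44.9 rel case -50.9 toolx [-0.0069 -0.014  -0.9999] tip est [597.6 108.6 196.9] F [ 0.38  0.47 -0.22] M [-0.021  0.016  0.001] q6 -0.78 w 49.9
```

View pics/fin.png

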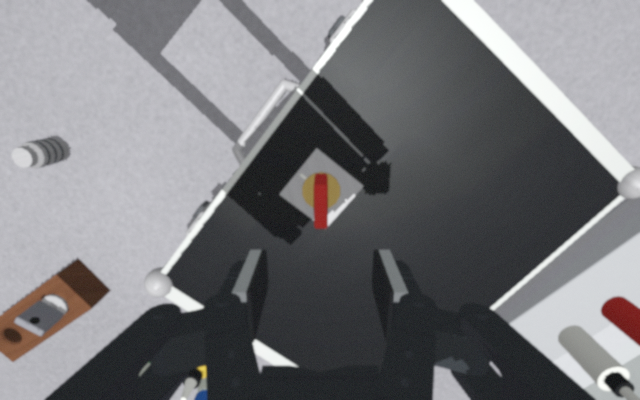

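View pics/sceneF.png

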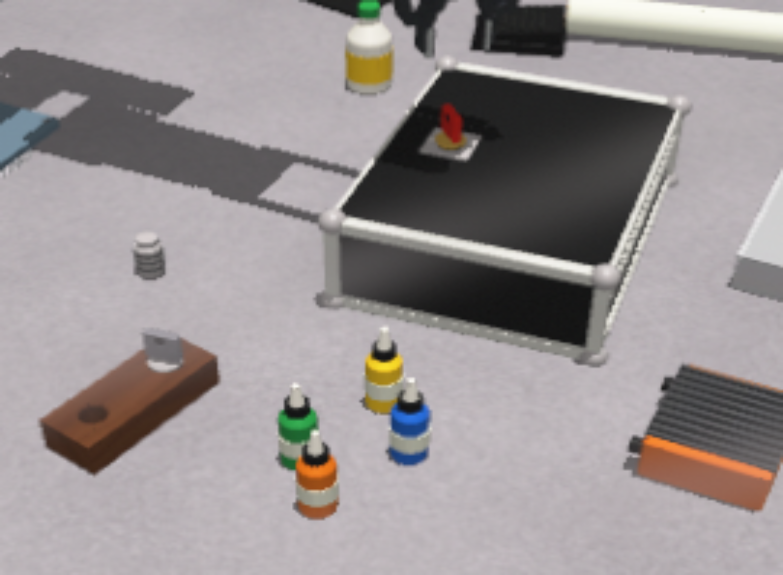

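The scene shows the key upright in the lock (red bow at (452,125)). The collar top is at z 129.3, where 129 means home. The grey key and all the bottles are where they were, and the gripper is clear. I'm handing the job in.

```bash
python3 -c "
from workcell import ctrl
print(ctrl.job_done())"
```

```text
the job is handed in; nothing more can be done
None
```

I unlocked the case with the brass key, left the key standing in the lock, let go, and handed the job in at about 15 s of the 72 s. The hand-in gave no verdict.

- **Finding the slot:** I took the key from the block and lowered it into the bore. Pressing at about 3–4 N, I swept it clockwise in one direction only. The push vanished with the blade roughly in line with the case's x axis, and the key then went home with almost no force.
- **Turning:** I turned the key about 0.95 rad (55°) clockwise. After the blade's play, I estimate the core is at about 0.7–0.8 rad, past the 0.5 needed. I could not measure the core directly, so this comes from the key's turn. The wrist moment while turning showed up to about 0.14 N m about the vertical, noise included.
- **Last checks:**
  - The collar top measured z 129.3 mm, where 129 is fully home, so the tip is about 33.7 mm below the face.
  - The key looked upright and within about 2 mm of the bore's axis, and stayed turned after release.
  - The gripper is clear, about 110 mm up, with no force reading.
  - The grey key, ink bottles, soap and grip tube looked unmoved. I checked this only by eye, in the final pictures.
- **What disagreed:**
  - A circle fitted to the collar was useless because stray pixels spoiled it, so I relied on its height and the bow's position instead.
  - The bore centre differed by about 1 mm between views.
  - The largest contact forces I read at the wrist were about 5.6 N upward while gripping the bow in the block, and about 3 N sideways at the lock.

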